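# Line up the cone jars by size

## Task

Line up the four cone jars on the row of pads in order of size: the smallest on the red pad, each next larger one on the next pad, and the largest on the far end pad, each upright in the middle of its pad. Keep the jars upright and set them down gently rather than dropping them, and leave the petri dish and the black magnifier where they are.

Things in the scene. Friction and masses are not known exactly. Their poses are not given: they have to be found in the camera images.
- jar_smallest: The smallest of four closed round specimen jars: clear body with a brown seed cone inside, green lid flush with the body. A straight upright cylinder 30 mm in diameter and 46 mm high with its lid, rigid, at most 0.25 kg. Origin at the centre of its underside, z up along its axis. Starts upright on the bench.
- jar_small: The second smallest of four closed round specimen jars: clear body with a brown seed cone inside, green lid flush with the body. A straight upright cylinder 38 mm in diameter and 60 mm high with its lid, rigid, at most 0.25 kg. Origin at the centre of its underside, z up along its axis. Starts upright on the bench.
- jar_large: The second largest of four closed round specimen jars: clear body with a brown seed cone inside, green lid flush with the body. A straight upright cylinder 46 mm in diameter and 74 mm high with its lid, rigid, at most 0.25 kg. Origin at the centre of its underside, z up along its axis. Starts upright on the bench.
- jar_largest: The largest of four closed round specimen jars: clear body with a brown seed cone inside, green lid flush with the body. A straight upright cylinder 54 mm in diameter and 88 mm high with its lid, rigid, at most 0.25 kg. Origin at the centre of its underside, z up along its axis. Starts upright on the bench.
- pad_red: The red pad, at one end of the row (either end): fixed round disc, 70 mm in diameter and 3 mm thick, with a small black dot at its centre, on a black strip. Origin at the centre of its underside, which is 5 mm above the bench; its top, where a jar stands, is 8 mm above the bench, z up. The four pads stand in a straight row, 85 mm from centre to centre, on a black strip 350 x 100 x 5 mm that lies roughly across the robot's front and may be turned by up to 15 degrees.
- pad_inner_a: One of the two inner white pads of the row; which of the two is next to the red pad varies: fixed round disc, 70 mm in diameter and 3 mm thick, with a small black dot at its centre, on a black strip. Origin at the centre of its underside, which is 5 mm above the bench; its top, where a jar stands, is 8 mm above the bench, z up.
- pad_inner_b: The other inner white pad of the row: fixed round disc, 70 mm in diameter and 3 mm thick, with a small black dot at its centre, on a black strip. Origin at the centre of its underside, which is 5 mm above the bench; its top, where a jar stands, is 8 mm above the bench, z up.
- pad_far: The white end pad, at the end of the row away from the red pad: fixed round disc, 70 mm in diameter and 3 mm thick, with a small black dot at its centre, on a black strip. Origin at the centre of its underside, which is 5 mm above the bench; its top, where a jar stands, is 8 mm above the bench, z up.
- dish: A closed clear petri dish with green leaf pieces, 60 mm in diameter, 15 mm high, loose on the bench among the jars; to be left alone. Origin at the centre of its underside.
- loupe: A small black round magnifier, 38 mm in diameter, 32 mm high, loose on the bench among the jars; to be left alone. Origin at the centre of its underside.

How it is judged:
At the end, for the whole second after the job is handed in: Counted from the red pad, the jars stand on the four pads in order from smallest to largest, each with its centre within 12 mm of its pad's centre, resting on the pad, within about 6 degrees of upright, released and at rest (horizontal distance between jar_smallest and pad_red below 0.012 m and z of jar_smallest in the frame of pad_red between 0 and 0.007 m and horizontal distance between jar_largest and pad_far below 0.012 m and z of jar_largest in the frame of pad_far between 0 and 0.007 m and ((horizontal distance between pad_red and pad_inner_a below 0.11 m and (horizontal distance between jar_small and pad_inner_a below 0.012 m and z of jar_small in the frame of pad_inner_a between 0 and 0.007 m) and (horizontal distance between jar_large and pad_inner_b below 0.012 m and z of jar_large in the frame of pad_inner_b between 0 and 0.007 m)) or (horizontal distance between pad_red and pad_inner_b below 0.11 m and (horizontal distance between jar_small and pad_inner_b below 0.012 m and z of jar_small in the frame of pad_inner_b between 0 and 0.007 m) and (horizontal distance between jar_large and pad_inner_a below 0.012 m and z of jar_large in the frame of pad_inner_a between 0 and 0.007 m))) and angle between each of jar_smallest, jar_small, jar_large, jar_largest's own z axis and vertical below 0.1 rad and linear speed of each of jar_smallest, jar_small, jar_large, jar_largest below 0.02 m/s and angular speed of each of jar_smallest, jar_small, jar_large, jar_largest below 0.2 rad/s and contact force between each of jar_smallest, jar_small, jar_large, jar_largest and the fingers below 0.05 N); the robot touches nothing.
It fails at once if the petri dish or the magnifier is pushed more than 30 mm from its place (distance of any of dish, loupe from where it was at the start of the episode above 0.03 m).
It fails at once if a jar is tipped by more than 40 degrees (angle between any of jar_smallest, jar_small, jar_large, jar_largest's own z axis and vertical above 0.7 rad).
It fails at once if a jar is dropped or thrown: it moves faster than 0.6 m/s (a free fall of about 2 cm) with no finger on it ((linear speed of jar_smallest above 0.6 m/s and contact force between jar_smallest and the fingers below 0.01 N) or (linear speed of jar_small above 0.6 m/s and contact force between jar_small and the fingers below 0.01 N) or (linear speed of jar_large above 0.6 m/s and contact force between jar_large and the fingers below 0.01 N) or (linear speed of jar_largest above 0.6 m/s and contact force between jar_largest and the fingers below 0.01 N)).
It also fails if it takes over 99 s, if anything falls off the work surface, if the arm or the gripper's body presses on something with over 40 N, if the wrist force passes 120 N, or if a joint passes its speed limit or range.

## Robot

A 6-joint arm with a two-finger parallel gripper is mounted at the origin on the work surface. World frame = base frame: x ahead of the robot, y to its left, z up, the work surface at z = 0. Lengths are in m, angles in rad, forces in N, time in s.
With the tool pointing down it reaches from about 0.425 to 0.95 m from the base axis. Payload 3.5 kg.
Tool frame: the origin (TCP) lies at the centre of the arm's flange, where the gripper is bolted on; the fingertips stand 173 mm ahead of it and the grasp point (between the pads) lies 155 mm ahead of it (tips_ahead is the distance from the TCP to the fingertips, in m); y points along the fingers, z is the direction in which the jaws open and shut, and the axes are right-handed (so a half turn about y gives the same grasp; the last joint's range is limited). The gripper opens to 85 mm and grips with 20 to 120 N. Pads are 22 mm wide; open, the fingers measure 114 mm over their backs; the gripper's body (76 mm by 85 mm) begins 54 mm behind the grasp point. The pads swing forward as they close: fully open they stand 13 mm farther back than shut.
Start: joints at [0.993, 0.286, 1.577, -0, 1.279, -0.15], TCP at [0.28, 0.614, 0.405] pointing down, gripper open.
Joint ranges: [-2.77, 2.77], [-0.9, 2.22], [0.21, 2.48], [-1.53, 4.67], [0.24, 2.81], [-2.84, 2.84]. Speed limits (rad/s): [2.79, 2.79, 3.14, 3.14, 3.14, 3.14].

## Interface

Orientations are given as a unit quaternion [w, x, y, z].
In Python, from rig import * gives the robot as it stands. Calls block until the motion is done:
- move_ptp(position, orientation): joint-space move of the TCP to a pose.
- servo_line(position, orientation=None, v=0.15, guard=None): straight line of the TCP; orientation=None keeps the orientation; v is the mean speed in m/s. With guard (N) it stops when the force on the tool has changed by that much, and returns True; else False.
- move_j(angles): joint-space move.
- let_go() and grasp(grip_force=None): open the fingers fully, or close them until they stop; grip_force is the grip in N (None keeps the last).
- dwell(seconds).
- solve_ik(position, orientation): joint angles nearest the present ones, or None.
- get_state(): the state.
- read_camera(name): name is "side" or "top"; returns (picture, depth): 480x640x3 uint8, red, green, blue; 480x640 float32, m along the optical axis (not along the pixel's ray), 0 where there is no reading.
- get_calibration(name): a dict with "fx", "fy", "cx", "cy" (pixels), "k1" (the pictures are not rectified: a ray, as slopes to the right and down, at radius r is drawn at 1 + k1 r^2 times it, then the intrinsics apply), "pose" (4x4, takes a point from camera to world coordinates). Camera axes: x right, y down, z forward; pixel columns grow to the right and rows downward; lengths in m; the calibration is good to about 2 mm. A picture is of the moment at which its call begins. get_calibration takes no time and is no camera call.
A pose or a line that the arm cannot do raises PlanningError and nothing moves.
- hand_in(): hands the job in, once; it reports no verdict.
Trained networks look in the newest picture that a camera, given by its name, has taken for a name from the list of things; names that differ only in an ending like _2 or _b are one class to them, and where a whole thing is asked for, a point or a joint stands for the part that bears it (a point fixed in the world has none). Each returns a list of dicts, best first, with "conf" (0 to 1); they miss things now and then, are a little off and sometimes report something else, mostly with a low value. They report only what shows in the picture. A call takes as long as a camera call.
- boxes_of(name, camera): "bbox" ([left, top, right, bottom] in pixels, round what is visible of it).
- tip_of(name, camera): "xy" ([column, row] in pixels: a listed point, or the origin of a listed thing).
The state is a dict: "t": time; "joint_positions": joint angles; "dq": joint speeds; "joint_torque": joint torques, N m; "position": TCP position; "orientation": TCP orientation; "wrist_force": force on the tool from outside, world axes, zero at the start; "ft_torque": the same for the moment, N m; "width": finger opening in m.
Only numpy, scipy, OpenCV 4.12 (cv2) and the standard library are available. Lean on these libraries where they do the work, as an engineer would, in place of code of your own. Each camera call takes 0.05 s, during which the arm holds its last target.

## Working session

There is one attempt and no reset: what is moved stays moved. The work goes in short steps, each a Python script; the robot and the scene stay as the last script left them, time stands still between calls to the robot, and variables do not carry over. Pictures are saved under pics/ and viewed, and the job is handed in when it is done.

```bash
ls; mkdir -p pics; python3 - <<'E'
from rig import *
import cv2, numpy as np
for n in ["top","side"]:
    p,d=read_camera(n); cv2.imwrite(f"pics/{n}0.png",p[:,:,::-1]); np.save(f"pics/{n}0d.npy",d)
    c=get_calibration(n); print(n,{k:np.round(v,3).tolist() for k,v in c.items()})
    for o in ["jar_smallest","jar_small","jar_large","jar_largest","pad_red","pad_inner_a","pad_far","dish","loupe"]:
        print(o,[(np.round(b["bbox"]).tolist(),round(b["conf"],2)) for b in boxes_of(o,n)][:4])
s=get_state(); print(s)
E
```

```text
pics
top {'fx': 511.265, 'fy': 511.265, 'cx': 322.951, 'cy': 240.386, 'k1': -0.035, 'pose': [[0.024, -0.993, 0.116, 0.449], [-1.0, -0.026, -0.009, -0.003], [0.012, -0.116, -0.993, 0.925], [0.0, 0.0, 0.0, 1.0]]}
jar_smallest [([162.0, 276.0, 188.0, 292.0], 0.83)]
jar_small [([266.0, 286.0, 286.0, 308.0], 0.6)]
jar_large [([438.0, 295.0, 478.0, 321.0], 0.86), ([208.0, 188.0, 248.0, 231.0], 0.62)]
jar_largest [([349.0, 293.0, 382.0, 325.0], 0.7), ([208.0, 191.0, 249.0, 229.0], 0.33)]
pad_red [([208.0, 190.0, 246.0, 228.0], 0.85), ([439.0, 294.0, 475.0, 320.0], 0.33), ([162.0, 275.0, 188.0, 290.0], 0.16)]
pad_inner_a [([254.0, 188.0, 295.0, 225.0], 0.96)]
pad_far [([346.0, 188.0, 384.0, 220.0], 0.74)]
dish [([480.0, 210.0, 516.0, 243.0], 0.91)]
loupe [([109.0, 205.0, 135.0, 230.0], 0.59)]
side {'fx': 436.096, 'fy': 436.096, 'cx': 317.514, 'cy': 237.768, 'k1': -0.052, 'pose': [[-0.851, -0.28, 0.445, 0.224], [-0.526, 0.447, -0.723, 0.578], [0.003, -0.849, -0.528, 0.43], [0.0, 0.0, 0.0, 1.0]]}
jar_smallest [([279.0, 322.0, 302.0, 362.0], 0.74)]
jar_small [([353.0, 249.0, 380.0, 290.0], 0.66
[... 380 characters left out ...]
0, 341.0, 186.0, 377.0], 0.95)]
{'t': 1.0, 'joint_positions': array([ 9.93012405e-01,  2.86313798e-01,  1.57670626e+00,  1.18258151e-05,
        1.27859167e+00, -1.50016671e-01]), 'dq': array([ 0.00044069,  0.00061045, -0.00077981, -0.00120296, -0.00030765,
        0.00072811]), 'joint_torque': array([-5.94910816e-04, -4.05990779e+01, -2.92936045e+01, -1.10704839e-04,
        5.34188130e-04, -4.24801783e-06]), 'position': array([0.27999344, 0.61417698, 0.40471226]), 'orientation': array([-0.69098949,  0.69099924, -0.15009542,  0.15008313]), 'wrist_force': array([ 0.26709085,  0.36760653, -0.50365386]), 'ft_torque': array([ 0.04796764, -0.03364073,  0.00563891]), 'width': 0.08521448356301077}
```

View pics/top0.png

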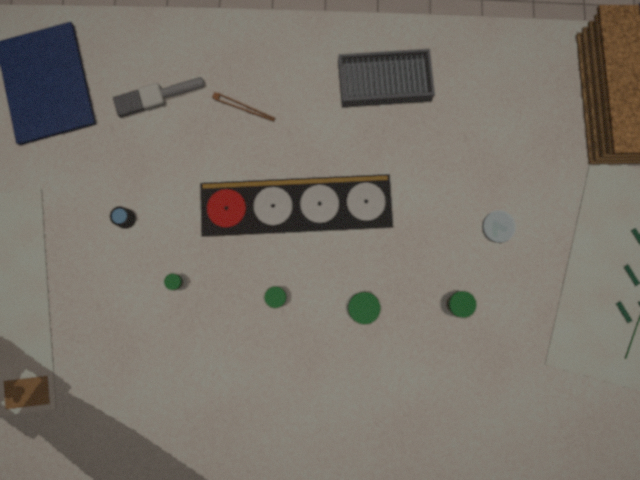

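View pics/side0.png

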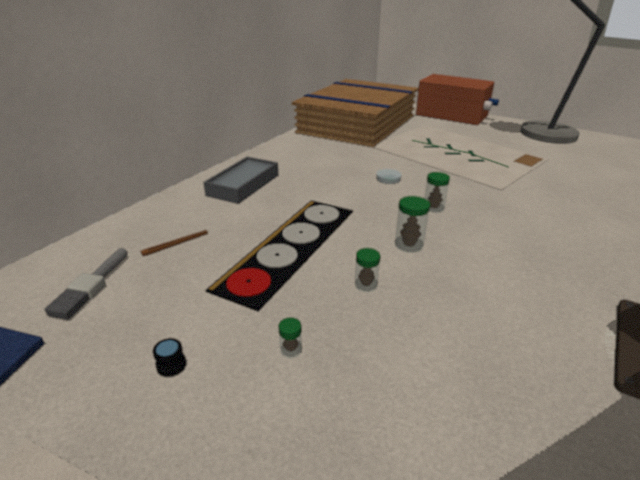

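The top view shows the red pad at (226,208) and the white pads at (272,206), (319,204) and (366,202). The jar lids are at (174,282), (276,297), (364,308) and (462,304), in the order smallest, small, largest, large. The loupe is at (122,217) and the dish at (498,227). Next I'll segment these and turn them into positions.

```bash
cat > h.py <<'E'
import cv2, numpy as np
from rig import *
def ray_plane(cam,uv,z):
    c=get_calibration(cam); K=np.array([[c["fx"],0,c["cx"]],[0,c["fy"],c["cy"]],[0,0,1]])
    n=cv2.undistortPoints(np.array(uv,float).reshape(-1,1,2),K,np.array([c["k1"],0,0,0.])).reshape(-1,2)
    T=np.array(c["pose"]); d=np.c_[n,np.ones(len(n))]@T[:3,:3].T; o=T[:3,3]
    return o+d*((z-o[2])/d[:,2])[:,None]
def circ(cam,mask,z):
    """centre and diameter of mask blobs on plane z"""
    out=[]
    cs,_=cv2.findContours(mask.astype(np.uint8),cv2.RETR_EXTERNAL,cv2.CHAIN_APPROX_NONE)
    for c in cs:
        if cv2.contourArea(c)<80: continue
        (u,v),_=cv2.minEnclosingCircle(c)
        P=ray_plane(cam,c.reshape(-1,2),z)[:,:2].astype(np.float32)
        e=cv2.fitEllipse(P*1000); m=cv2.moments(c)
        out.append((m["m10"]/m["m00"],m["m01"]/m["m00"],np.array(e[0])/1000,e[1]))
    return out
def masks(p):
    hsv=cv2.cvtColor(p,cv2.COLOR_RGB2HSV); H,S,V=[hsv[...,i].astype(int) for i in range(3)]
    return dict(green=(H>45)&(H<85)&(S>110)&(V>40), red=((H<8)|(H>172))&(S>150)&(V>80), white=(S<60)&(V>150))
E
python3 - <<'E'
from h import *
np.set_printoptions(precision=4,suppress=True)
Z={"smallest":.046,"small":.06,"large":.074,"largest":.088}
for cam in ["top","side"]:
    p=cv2.imread(f"pics/{cam}0.png")[:,:,::-1].copy(); d=np.load(f"pics/{cam}0d.npy"); m=masks(p)
    T=np.array(get_calibration(cam)["pose"])
    print(cam)
    for u,v,_,_ in circ(cam,m["green"],0.06):
        r=ray_plane(cam,[(u,v)],0.0)[0]; f=T[:3,2]@(r-T[:3,3]); dd=d[int(v),int(u)]
        print("green",u,v,"lid z from depth",T[2,3]+(r[2]-T[2,3])*dd/f)
    for n,z in Z.items():
        for u,v,c,dm in circ(cam,m["green"],z): print(n,round(u),round(v),c,np.round(dm,1))
    for k in ["red","white"]:
        mm=m[k].copy()
        if k=="white": print(np.median(cv2.cvtColor(p,cv2.COLOR_RGB2HSV)[200:208,310:316].reshape(-1,3),axis=0))
        for u,v,c,dm in circ(cam,mm,.008):
            if 50<dm[1]<90: print(k,round(u),round(v),c,np.round(dm,1))
E
```

```text
top
green 363.85915492957747 307.4410537297861 lid z from depth 0.08819157480552875
green 462.1234285714286 303.8182857142857 lid z from depth 0.06984452890835846
green 274.9620758483034 296.7411842980705 lid z from depth 0.05900678194360642
green 172.35006435006434 281.27541827541825 lid z from depth 0.047776162100468644
smallest 364 307 [ 0.4382 -0.0838] [48.3 49.1]
smallest 462 304 [ 0.4481 -0.2527] [39.5 41.9]
smallest 275 297 [0.4526 0.0684] [30.  31.2]
smallest 172 281 [0.4744 0.2452] [21.3 23.4]
small 364 307 [ 0.4383 -0.0825] [47.5 48.3]
small 462 304 [ 0.4482 -0.2487] [38.9 41.2]
small 275 297 [0.4525 0.0673] [29.5 30.7]
small 172 281 [0.474  0.2412] [21.  23.1]
large 364 307 [ 0.4385 -0.0812] [46.8 47.5]
large 462 304 [ 0.4482 -0.2447] [38.3 40.6]
large 275 297 [0.4525 0.0661] [29.  30.2]
large 172 281 [0.4736 0.2373] [20.6 22.7]
largest 364 307 [ 0.4387 -0.0799] [46.  46.8]
largest 462 304 [ 0.4482 -0.2407] [37.6 39.9]
largest 275 297 [0.4524 0.065 ] [28.6 29.7]
largest 172 281 [0.4732 0.2333] [20.3 22.3]
red 226 208 [0.6114 0.1664] [68.9 69.4]
[ 18.  25. 132.]
side
green 
[... 377 characters left out ...]
 [0.4522 0.0587] [34.7 49.2]
smallest 414 206 [ 0.4542 -0.1465] [56.4 73.8]
smallest 438 179 [ 0.456  -0.2927] [43.1 64. ]
small 290 328 [0.4566 0.2644] [25.  36.1]
small 368 257 [0.4439 0.0776] [33.4 47.4]
small 414 206 [ 0.4458 -0.1201] [54.3 71.1]
small 438 179 [ 0.4476 -0.2609] [41.5 61.7]
large 290 328 [0.4478 0.2763] [24.1 34.7]
large 368 257 [0.4356 0.0966] [32.2 45.6]
large 414 206 [ 0.4374 -0.0937] [52.3 68.4]
large 438 179 [ 0.4392 -0.2292] [39.9 59.3]
largest 290 328 [0.439  0.2881] [23.1 33.3]
largest 368 257 [0.4273 0.1155] [30.9 43.8]
largest 414 206 [ 0.4291 -0.0673] [50.2 65.7]
largest 438 179 [ 0.4307 -0.1975] [38.4 57. ]
red 248 282 [0.6056 0.1678] [69.1 70.2]
[19. 47. 96.]
```

```bash
cat >> h.py <<'E'
def crop(cam,img,c,r,name,s=8):
    u,v=map(int,c); cv2.imwrite(name,cv2.resize(img[v-r:v+r,u-r:u+r,::-1],None,fx=s,fy=s,interpolation=cv2.INTER_CUBIC))
def blob(cam,p,uv,r,z,kind):
    """local Otsu segmentation around uv; ellipse on plane z"""
    u,v=map(int,np.round(uv)); I=p[v-r:v+r+1,u-r:u+r+1].astype(float)
    f={"green":I[...,1]-(I[...,0]+I[...,2])/2,"red":I[...,0]-(I[...,1]+I[...,2])/2,"white":I.mean(2)}[kind]
    S=4; f=cv2.resize(f,None,fx=S,fy=S,interpolation=cv2.INTER_CUBIC)
    f=((f-f.min())/(np.ptp(f)+1e-9)*255).astype(np.uint8)
    _,b=cv2.threshold(f,0,255,cv2.THRESH_BINARY|cv2.THRESH_OTSU)
    cs,_=cv2.findContours(b,cv2.RETR_EXTERNAL,cv2.CHAIN_APPROX_NONE); c=max(cs,key=cv2.contourArea)
    c=cv2.convexHull(c).reshape(-1,2).astype(float)
    px=(c+.5)/S-.5+[u-r,v-r]
    P=ray_plane(cam,px,z)[:,:2].astype(np.float32)*1000
    m=cv2.moments(P.reshape(-1,1,2)); ctr=np.array([m["m10"],m["m01"]])/m["m00"]/1000
    return ctr, 2*np.sqrt(abs(m["m00"])/np.pi), np.ptp(P,axis=0)
E
python3 - <<'E'
from h import *
np.set_printoptions(precision=4,suppress=True)
p=cv2.imread("pics/top0.png")[:,:,::-1].copy()
for n,uv,z,r in [("smallest",(173,282),.046,18),("small",(276,297),.06,18),("large",(462,304),.074,26),("largest",(364,308),.088,26)]:
    print(n,*blob("top",p,uv,r,z,"green"))
for n,uv,k in [("red",(226,208),"red"),("a",(272,206),"white"),("b",(319,204),"white"),("far",(366,202),"white")]:
    print(n,*blob("top",p,uv,22,.008,k), ray_plane("top",[uv],.008)[0])
print("dish",ray_plane("top",[(498,227)],.015),"loupe",ray_plane("top",[(120,215)],.032))
p2=cv2.imread("pics/side0.png")[:,:,::-1].copy()
for n,uv,k in [("red",(248,282),"red"),("a",(277,255),"white"),("b",(301,233),"white"),("far",(322,214),"white")]:
    print("side",n,*blob("side",p2,uv,19,.008,k), ray_plane("side",[uv],.008)[0])
row=np.hstack([cv2.resize(p[v-20:v+20,u-20:u+20,::-1],(195,195),interpolation=cv2.INTER_CUBIC) for u,v in [(174,282),(276,297),(462,304),(364,308)]])
cv2.imwrite("pics/c1.png",row)
E
```

```text
smallest [0.4743 0.2455] 28.144734335824616 [27.7971 29.0185]
small [0.4525 0.0675] 35.576573600093525 [35.4984 36.1217]
large [ 0.448  -0.2451] 44.073747007926954 [42.673 44.437]
largest [ 0.4384 -0.08  ] 51.45990557659635 [50.8929 52.1368]
red [0.6113 0.1664] 70.3302632445223 [70.1804 70.2815] [0.6107 0.166  0.008 ]
a [0.6176 0.0817] 70.21431418347167 [70.6748 69.7732] [0.6165 0.0826 0.008 ]
b [ 0.6239 -0.003 ] 70.33955025159966 [70.395  70.1838] [ 0.6225 -0.0027  0.008 ]
far [ 0.6302 -0.0877] 70.30864600049543 [70.2123 70.4136] [ 0.6285 -0.0883  0.008 ]
dish [[ 0.5877 -0.328   0.015 ]] loupe [[0.5892 0.3489 0.032 ]]
side red [0.6056 0.1678] 69.77100680878087 [71.5172 72.0569] [0.6041 0.17   0.008 ]
side a [0.6116 0.0832] 71.4721282971753 [72.0037 72.5543] [0.6103 0.0842 0.008 ]
side b [ 0.6181 -0.0009] 72.31955768318697 [72.3241 73.4164] [0.6157 0.0012 0.008 ]
side far [ 0.6245 -0.0855] 71.9787935792882 [72.2757 72.9406] [ 0.6207 -0.0827  0.008 ]
```

View pics/c1.png

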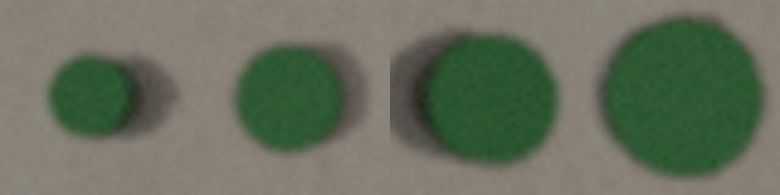

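Lid diameters come out at 28, 36, 44 and 51 mm, so each jar is identified. The two cameras disagree by about 6 mm in x, so I'll place the smallest jar at the mean, then measure the jar-to-pad offset to get the bias.

```bash
cat >> h.py <<'E'
from scipy.spatial.transform import Rotation as Ro
def quat(a,flip=1):
    z=np.array([np.cos(a),np.sin(a),0])*flip; y=np.array([0,0,-1.]); x=np.cross(y,z)
    q=Ro.from_matrix(np.c_[x,y,z]).as_quat(); return [q[3],q[0],q[1],q[2]]
GZ=.155
JAR={"smallest":(.026,(.4743,.2455)),"small":(.033,(.4525,.0675)),"large":(.043,(.448,-.2451)),"largest":(.052,(.4384,-.08))}
PAD={"smallest":(.6113,.1664),"small":(.6176,.0817),"large":(.6239,-.003),"largest":(.6302,-.0877)}
ANG=.074
def pick(n,Q,UP,dx=(0,0)):
    zg,(x,y)=JAR[n]; x+=dx[0]; y+=dx[1]
    move_ptp([x,y,GZ+UP],Q)
    servo_line([x,y,GZ+zg],v=.15)
    grasp(35); s=get_state(); print("grasped",n,s["width"],s["t"])
    servo_line([x,y,GZ+zg+.05],v=.12)
    return x,y
def place(n,Q,dx=(0,0)):
    zg,_=JAR[n]; x,y=PAD[n]; x+=dx[0]; y+=dx[1]
    move_ptp([x,y,GZ+zg+.05],Q); print("w",get_state()["width"])
    servo_line([x,y,GZ+zg+.014],v=.1)
    g=servo_line([x,y,GZ+zg+.0075],v=.02,guard=4)
    s=get_state(); print("placed",g,s["position"][2]-GZ-zg,s["position"][:2],s["wrist_force"],s["t"])
    let_go(); servo_line([x,y,GZ+zg+.1],v=.2)
E
python3 - <<'E'
from h import *
for f in (1,-1):
    Q=quat(ANG,f)
    for n in JAR:
        zg,(x,y)=JAR[n]; px,py=PAD[n]
        print(f,n,*[None if (j:=solve_ik(P,Q)) is None else np.round(j,2) for P in ([x,y,GZ+zg],[x,y,GZ+.19],[px,py,GZ+zg+.05])])
E
```

```text
1 smallest [ 0.29  0.28  2.05 -0.    0.81  0.21] [ 0.29  0.03  1.98 -0.    1.13  0.21] [ 0.11  0.39  1.79 -0.    0.96  0.03]
1 small [-0.07  0.12  2.23 -0.    0.79 -0.15] [-0.07 -0.15  2.15 -0.    1.14 -0.15] [-0.03  0.36  1.82 -0.    0.97 -0.11]
1 large [-0.7   0.21  2.1  -0.    0.83 -0.77] [-0.7  -0.02  2.03 -0.    1.13 -0.77] [-0.17  0.34  1.81 -0.    0.99 -0.24]
1 largest [-0.41  0.05  2.25 -0.    0.83 -0.48] [-0.41 -0.18  2.18 -0.    1.14 -0.48] [-0.3   0.36  1.78 -0.    1.01 -0.37]
-1 smallest None None None
-1 small None None None
-1 large [-0.7   0.21  2.1  -0.    0.83  2.37] [-0.7  -0.02  2.03 -0.    1.13  2.37] None
-1 largest [-0.41  0.05  2.25 -0.    0.83  2.66] [-0.41 -0.18  2.18 -0.    1.14  2.66] [-0.3   0.36  1.78 -0.    1.01  2.77]
```

```bash
python3 - <<'E'
from h import *
np.set_printoptions(precision=4,suppress=True)
Q=quat(ANG)
pick("smallest",Q,.14)
place("smallest",Q,(-.0028,.0007))
zg,(x,y)=JAR["small"]
move_ptp([x,y,GZ+.14],Q)
for n in ["top","side"]:
    p,d=read_camera(n); cv2.imwrite(f"pics/{n}1.png",p[:,:,::-1])
print(get_state()["t"])
E
```

```text
grasped smallest 0.029160295116653343 4.0417
w 0.029157793584951318
placed True 0.008604830051291642 [0.6089 0.1672] [-0.4668  0.0839  4.8839] 6.1417
8.2167
```

View pics/top1.png

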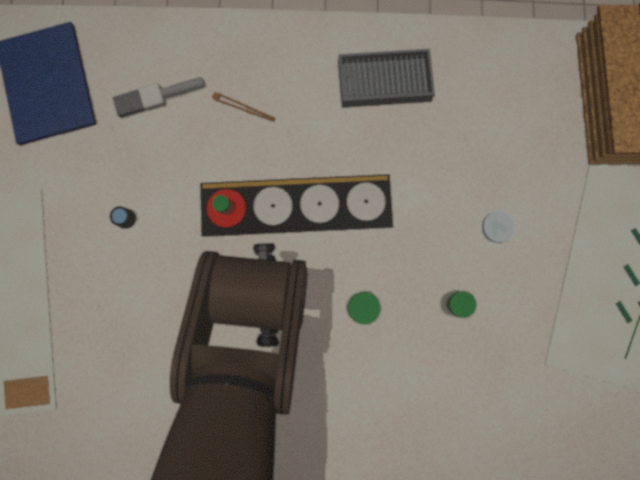

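View pics/side1.png

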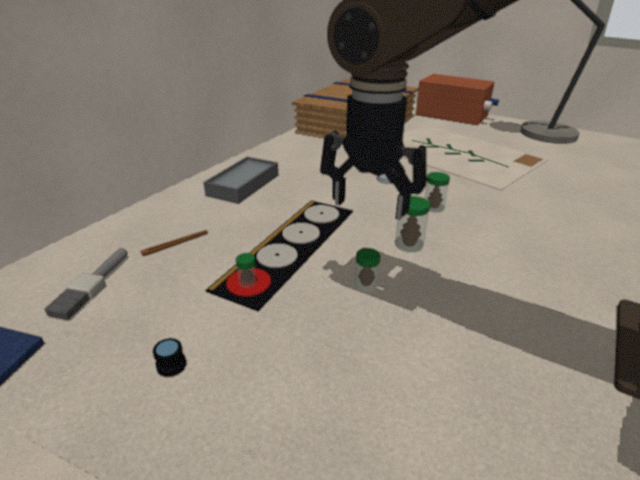

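```bash
python3 - <<'E'
from h import *
np.set_printoptions(precision=4,suppress=True)
p=cv2.imread("pics/top1.png")[:,:,::-1].copy()
m=masks(p)["green"]
for u,v,c,dm in circ("top",m,.054): print(u,v,c,dm)
for u,v,c,dm in circ("top",m,.054):
    if v<255: print(blob("top",p,(u,v),16,.054,"green"))
E
```

```text
462.11850971066184 303.8834720570749 [ 0.448  -0.2504] (38.15126419067383, 40.88873291015625)
363.6485928221017 307.5083914278337 [ 0.4382 -0.0827] (48.148521423339844, 48.75496292114258)
220.71345029239765 203.07251461988304 [0.6111 0.1671] (23.082481384277344, 24.632944107055664)
(array([0.6105, 0.1668]), np.float64(31.553483728988457), array([31.1769, 32.2609], dtype=float32))
```

The jar stands upright on the red pad at top-view (221,203), about 0.7 mm from the pad centre. That puts the top camera's x bias at about +2 mm. I'll use the same correction for the other three.

```bash
sed -i 's/def pick(n,Q,UP,dx=(0,0)):/def pick(n,Q,UP,dx=(0,0),lift=.05):/; s/GZ+zg+.05\],v=.12/GZ+zg+lift],v=.12/; s/def place(n,Q,dx=(0,0)):/def place(n,Q,dx=(0,0),lift=.05):/; s/move_ptp(\[x,y,GZ+zg+.05\],Q)/move_ptp([x,y,GZ+zg+lift],Q)/' h.py
python3 - <<'E'
from h import *
np.set_printoptions(precision=4,suppress=True)
Q=quat(ANG)
for n,l in [("small",.05),("large",.1)]:
    pick(n,Q,.19 if n=="large" else .14,(-.002,0),l)
    place(n,Q,(-.0024,0),l)
zg,(x,y)=JAR["largest"]
move_ptp([x,y,GZ+.17],Q)
for n in ["top","side"]:
    p,d=read_camera(n); cv2.imwrite(f"pics/{n}2.png",p[:,:,::-1])
print(get_state()["t"])
E
```

```text
grasped small 0.03713555575445421 9.8333
w 0.03747189456659081
placed True 0.008774317346517846 [0.6157 0.0817] [ 1.3274 -0.3495  4.2077] 11.9583
grasped large 0.04520181983968252 16.0833
w 0.04530698623731152
placed True 0.008874656946135998 [ 0.6219 -0.003 ] [ 0.0036 -0.4767  4.829 ] 19.575
21.5917
```

View pics/top2.png

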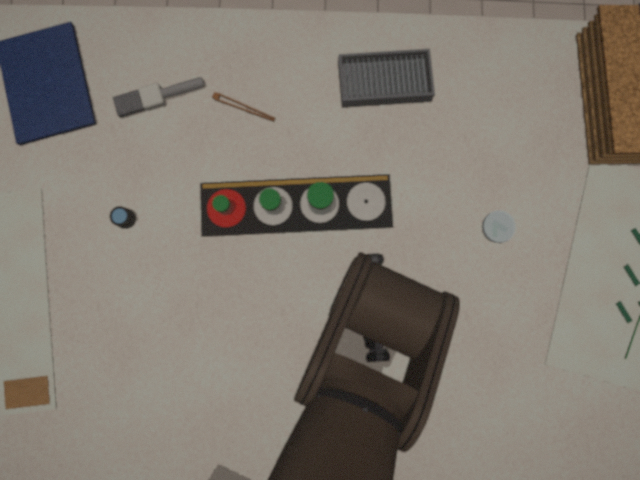

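View pics/side2.png

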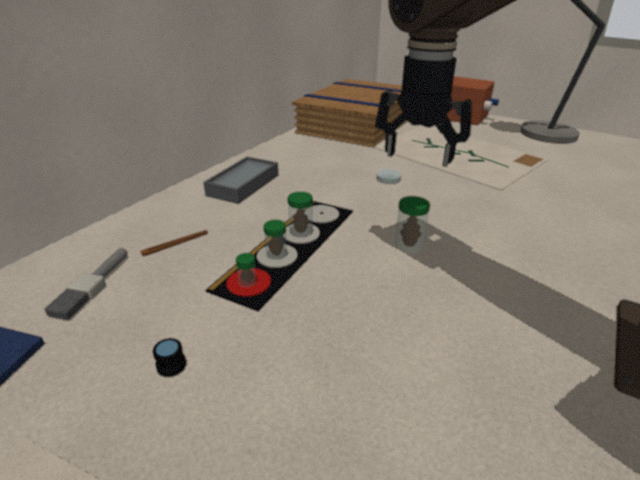

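Three jars now stand upright on their pads, with lids at top-view (221,203), (270,200) and (320,195). The largest jar hasn't moved. I'll place it now, then back off and check.

```bash
python3 - <<'E'
from h import *
np.set_printoptions(precision=4,suppress=True)
Q=quat(ANG)
pick("largest",Q,.17,(-.002,0),.05)
place("largest",Q,(-.0024,0),.05)
move_ptp([.28,-.42,.42],Q)
for n in ["top","side"]:
    p,d=read_camera(n); cv2.imwrite(f"pics/{n}3.png",p[:,:,::-1])
    if n=="top": P=p
g=[b for b in circ("top",masks(P)["green"],.06) if b[1]<230]
g.sort(key=lambda b:b[0])
for n,b,r in zip(PAD,g,(16,18,22,24)):
    z={"smallest":.054,"small":.068,"large":.082,"largest":.096}[n]
    c,D,_=blob("top",P,b[:2],r,z,"green"); c2=circ("top",masks(P)["green"],z)
    c2=sorted([q for q in c2 if q[1]<230],key=lambda q:q[0])[list(PAD).index(n)][2]
    print(n,"off mm blob",(c-PAD[n])*1000,"D",D,"hsv",(c2-PAD[n])*1000)
print("dish",[b["xy"] for b in tip_of("dish","top")],"t",get_state()["t"])
E
```

```text
grasped largest 0.0530702994208245 23.175
w 0.053179812405207215
placed True 0.009106956663631142 [ 0.6283 -0.0878] [-0.2923  0.2358  3.6724] 25.3833
smallest off mm blob [-0.8528  0.28  ] D 31.75862467002495 hsv [-0.2116  0.8241]
small off mm blob [0.5614 0.1819] D 36.21007770902295 hsv [-0.0312 -0.2107]
large off mm blob [ 0.7547 -1.0557] D 44.80156031696365 hsv [ 0.6941 -1.1155]
largest off mm blob [ 0.5516 -0.3307] D 52.996215303342865 hsv [ 0.2446 -0.4597]
dish [[495.6, 228.6], [366.6, 204.5]] t 28.375
```

View pics/top3.png

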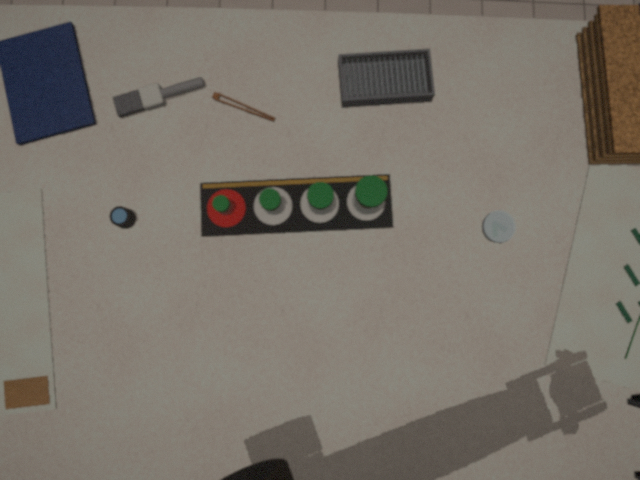

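View pics/side3.png

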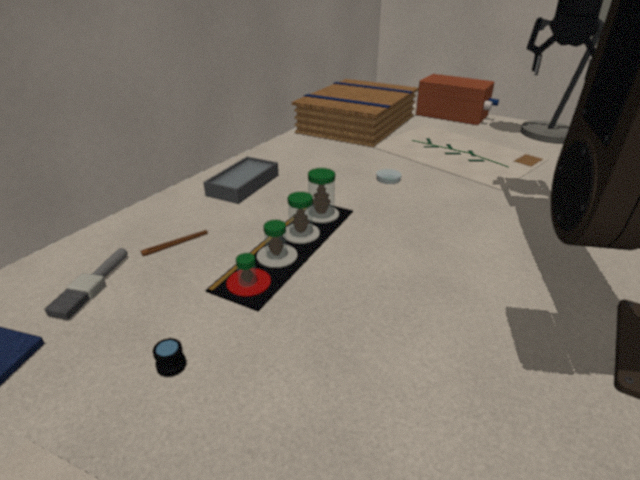

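All four jars stand upright and centred on their pads in size order. The dish (498,227) and loupe (122,217) are in the same pixel positions as at the start, and the arm is clear. Handing in.

```bash
python3 - <<'E'
from rig import *
dwell(0.5); s=get_state(); print(s["t"],s["wrist_force"],s["width"]); print(hand_in())
E
```

```text
28.875 [-1.05982813  0.68833184 -0.12235601] 0.08546523222003985
the job is handed in; nothing more can be done
None
```

The four jars stand on the pads in size order, smallest on the red pad and largest on the far end pad. I handed the job in at about 29 s; hand-in reports no verdict.

- **Placing:** Each jar was set down with a slow, force-guarded descent, and every descent stopped on contact at about the pad's height.
- **Position:** In the last top view, each jar's centre is within about 1.3 mm of its pad's centre (the limit is 12 mm). All four look upright in both views.
- **Dish and magnifier:** Both sit at the same pixels as at the start.
- **Arm:** It is clear of everything, with the gripper open.

**Camera disagreement:** The two cameras differed by about 6 mm in x on where the pads are. I put the first jar at the mean, then measured jar against pad in the top view and used that correction for the other three. I did not measure final positions in the side view.

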